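# Clamp the board and hold the test cover down on its hidden pin

## Robot

A 6-joint arm with a two-finger parallel gripper is mounted at the origin on the work surface. World frame = base frame: x ahead of the robot, y to its left, z up, the work surface at z = 0. Lengths are in mm, angles in rad, forces in N, time in s.
With the tool pointing down it reaches from about 275 to 1000 mm from the base axis. Payload 8.4 kg.
Tool frame: the origin (TCP) lies between the finger pads; the fingertips stand r.nose_length ahead of it and the grasp point (between the pads) lies 8 mm behind it (r.nose_length is the distance from the TCP to the fingertips, in mm); y points along the fingers, x is the direction in which the jaws open and shut, and the axes are right-handed (so a half turn about y gives the same grasp; the last joint's range is limited). The gripper opens to 85 mm and grips with 20 to 120 N. Pads are 22 mm wide; open, the fingers measure 114 mm over their backs; the gripper's body (76 mm by 85 mm) begins 54 mm behind the grasp point. The pads swing forward as they close: fully open they stand 13 mm farther back than shut.
Start: joints at [-1.188, 0.353, 1.633, -0, 1.155, -0.002], TCP at [234.607, -579.299, 207.981] pointing down, gripper open.
Joint ranges: [-2.63, 2.63], [-0.92, 2.1], [0.06, 2.66], [-1.3, 4.44], [0, 2.69], [-3.02, 3.02]. Speed limits (rad/s): [2.22, 2.22, 2.79, 3.14, 3.14, 3.14].

## Interface

Orientations are given as [roll, pitch, yaw] about the fixed x, y, z axes, in that order (R = Rz(yaw) Ry(pitch) Rx(roll)).
In Python, from rig import r, cams, order gives the robot as it stands. The module is installed in compiled form; this text tells all that it offers.
- The arm moves only by the shell command python3 -m crank 'ROWS' [FORCE]. ROWS is JSON, a list of rows, each a list of 7 numbers: the turn, a rotation vector about the tool's x, y, z in degrees, then the shift along the tool's x, y, z in cm, then the opening, from -1 (shut) to 1 (fully open). A call has exactly 10 rows; each row shifts and turns the pose as measured when the row begins, along the tool's axes as they then stand; what a row does not reach is not made up. A row lasts 1/12 s, in which the tool goes at most 41.7 mm and 7.16 degrees, less where a joint would pass 70% of its speed; a pose out of reach is approached as far as the arm can. A call with a gripper value outside its range is refused whole. The fingers move at their own pace and stop on an object; FORCE is the grip in N (left out, the last holds). Time passes only in rows, so rows that do not move let the fingers close, or fill a call up. It gives the time, the measured TCP pose, the force and the opening at its end, in the units of the state.
- r.sense(): the state, without advancing time (a new reading comes with each control period).
- cams.grab_frame(name): name is "scene" or "top"; returns the picture (480x640x3 uint8, blue, green, red); there is no depth.
- cams.camera_info(name): a dict with "intrinsics" (3x3 intrinsics, pixels), "view" (4x4, takes a point from world to camera coordinates). Camera axes: x right, y up, looking along -z (the intrinsics and any distortion apply to the point x, -y, -z); pixel columns grow to the right and rows downward; lengths in mm; the calibration is good to about 2 mm. A picture is of the moment at which its call begins. camera_info takes no time and is no camera call.
- order.sign_off(): hands the job in, once; it reports no verdict.
The state is a dict: "clock": time; "qpos": joint angles; "qvel": joint speeds; "joint_efforts": joint torques, N m; "eef_pos": TCP position; "tcp_rot": TCP orientation; "contact_force": force on the tool from outside, world axes, zero at the start; "wrist_torque": the same for the moment, N m; "opening": opening from 0.0 (shut) to 1.0 (fully open).
Only numpy, scipy, OpenCV 4.12 (cv2) and the standard library are available. Lean on these libraries where they do the work, as an engineer would, in place of code of your own. Each camera call takes 0.05 s, during which the arm holds its last target.

## Task

Press the red clamp lever of the board test jig down until it clicks and stays down by itself. Then take the orange test cover by its black grip, lay it square over the jig's upright pin, sliding it along the board as needed until it drops onto the pin, and press it fully down flush on the board against the sprung contact strips. Finish while still holding the cover pressed down, and leave the phone, jar, screwdriver and cup where they are.

Things in the scene. Friction and masses are not known exactly. Their poses are not given: they have to be found in the camera images.
- jig: board test jig fixed to the bench: aluminium base 210 x 120 x 18 mm (x, y, z), on it a green circuit board 170 x 70 mm whose top is 24 mm above the origin. Origin: centre of the base's underside, on the bench. x runs along the board towards the lever end, y across it, z up. The lever is over x = 65 mm; the steel locating pin stands at the other end.
- jig_track (a point): middle of the dark slot on the board (jig x = -30, y = 0 mm, 24 mm above the bench). One fixed steel pin, 10 mm thick, top tapered to 6 mm, stands in the slot on the jig's centre line, its top 40 mm above the bench. Where along jig x it stands differs each time: anywhere within 12 mm either way of this point. It can be seen until the cover hides it.
- contacts (a joint): travel in m of the two grey contact strips (one part): 0 is up, tops 32 mm above the bench, 8 mm proud of the board; 0.008 is level with the board. They lie at jig y = +20 and -20 mm, each 64 mm along x, centred on x = -30 mm, 12 mm wide. Springs push up with 5 N at 0, growing 1 N per mm; the cover's weight alone does not sink them.
- lever (a joint): angle in rad of the sprung clamp lever: 0 raised (slopes up 0.6 rad), 0.60 level, stop at 0.62. Hinge axis parallel to jig x, at jig x = 65, y = 48 mm, 40 mm above the bench; the lever reaches 117 mm from it towards jig -y. 2 to 3 N on the pad starts it down, about 10 N takes it past a sprung steel catch at its end at 0.54; past that the catch holds it at about 0.6; short of it, it springs back.
- lever_pad (a point): on the top face of the lever's red end pad (22 mm wide along jig x, 50 mm long along the lever), 92 mm from the hinge. Raised: 96 mm above the bench at jig y = -25 mm; level: 45 mm at y = -44 mm; at the stop: 43 mm. A straight push down at jig y = -36 mm stays on the pad all the way.
- cover: orange test cover, block 76 x 60 x 24 mm (x, y, z), 0.16 to 0.26 kg, black grip on top; starts flat on the bench. Origin: centre of its underside, where a blind hole 13 mm wide, 19 mm deep takes the pin. Its x goes along jig x, either way round. Underside above the bench: 40 mm riding on the pin, 32 dropped onto the pin (on the strips), 24 pressed flush on the board.
- cover_grip (a point): centre of the part of the black grip to hold, 45 mm above the cover's underside. The grip is 14 mm thick along the cover's x, 46 mm long along its y and rises from 24 to 56 mm above the underside; pinch it across the 14 mm.
- phone: bystander: dark phone lying flat, 74 x 152 x 8 mm, origin at the centre of its underside
- jar: bystander: white jar with a steel cap, 60 mm in diameter, 100 mm tall, origin at the centre of its underside
- driver: bystander: blue-handled screwdriver lying flat, 160 mm long along its x
- cup: bystander: cardboard cup, 76 mm across, 90 mm tall, origin at the centre of its underside
Not all that is in view belongs to the job. What is meant by the cover is not blue or pink, and is the larger of those in its own colour.

How it is judged:
By the outcome, as a careful person would: the job done as asked, in the order asked, and still so for the second after the job is handed in, while the arm keeps its last pose, push and grip.
It also fails if it takes over 64 s, if anything falls off the work surface, if the arm or the gripper's body presses on something with over 40 N, if the wrist force passes 120 N, or if a joint passes its speed limit or range.

## Working session

There is one attempt and no reset: what is moved stays moved. The work goes in short steps, Python scripts to look and compute and a shell command to move; the robot and the scene stay as the last step left them, time stands still between calls to the robot, and variables do not carry over. Pictures are saved under pics/ and viewed, and the job is handed in when it is done.

```bash
mkdir -p pics
python3 - <<'E'
from rig import r,cams,order
import cv2
for n in("scene","top"):
    cv2.imwrite(f"pics/{n}0.png",cams.grab_frame(n)); c=cams.camera_info(n); print(n,c)
print(r.sense(), r.nose_length)
E
```

```text
scene {'intrinsics': array([[561.81107325,   0.        , 326.65548076],
       [  0.        , 561.81107325, 234.27681053],
       [  0.        ,   0.        ,   1.        ]]), 'view': array([[ 5.59277844e-01,  8.28969313e-01, -4.26282042e-03,
        -3.39967075e+02],
       [-5.05718275e-01,  3.45256699e-01,  7.90599037e-01,
         2.55242576e+02],
       [ 6.56854108e-01, -4.40008739e-01,  6.12319353e-01,
        -1.70651400e+03],
       [ 0.00000000e+00,  0.00000000e+00,  0.00000000e+00,
         1.00000000e+00]])}
top {'intrinsics': array([[444.51647483,   0.        , 325.96588948],
       [  0.        , 444.51647483, 235.54459011],
       [  0.        ,   0.        ,   1.        ]]), 'view': array([[ 2.80997637e-02, -9.99547430e-01, -1.07395731e-02,
        -1.56886604e+01],
       [ 9.81485842e-01,  2.55524710e-02,  1.89822582e-01,
        -5.93279896e+02],
       [-1.89462251e-01, -1.58747087e-02,  9.81759670e-01,
        -1.07260763e+03],
       [ 0.00000000e+00,  0.00000000e+00,  0.00000000e+00,
         1.00000000e+00]])}
{'clock': 0.1, 'qpos': array([-1.18838800e+00,  3.53567796e-01,  1.63404203e+00,  4.75106484e-06,
        1.15520508e+00, -2.40534898e-03]), 'qvel': array([-2.55886034e-04, -1.96622810e-03, -2.72679071e-03,  1.70963366e-04,
       -5.89731717e-04,  1.70451799e-06]), 'joint_efforts': array([-6.95739818e-04, -6.06359339e+01, -3.42819500e+01,  4.47059904e-05,
        3.85757448e-03,  2.29310569e-05]), 'eef_pos': array([ 234.44833375, -578.87926047,  207.35128993]), 'tcp_rot': array([-1.57078904e+00,  1.22223594e-03, -1.18598457e+00]), 'contact_force': array([0.08888844, 0.43383228, 0.39004558]), 'wrist_torque': array([-0.00638042,  0.03973148,  0.03409188]), 'opening': 1.002636108396006} 11.0
```

View pics/scene0.png

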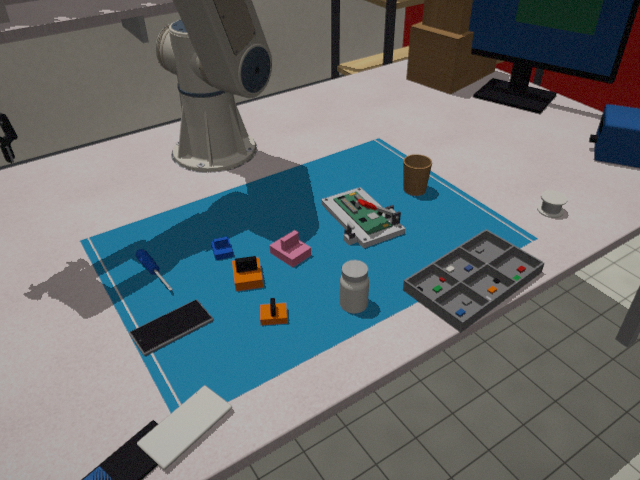

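View pics/top0.png

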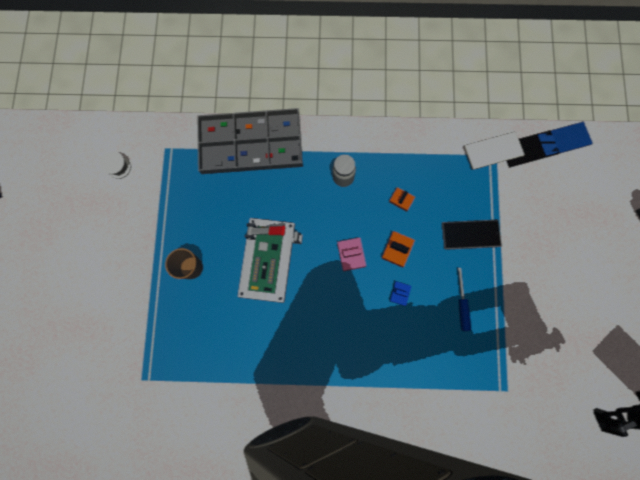

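Run:
```python
import cv2
a=cv2.imread("pics/top0.png");b=cv2.imread("pics/scene0.png")
cv2.imwrite("pics/c1.png",cv2.resize(a[210:310,230:310],None,fx=6,fy=6,interpolation=cv2.INTER_CUBIC))
cv2.imwrite("pics/c2.png",cv2.resize(a[220:280,370:430],None,fx=8,fy=8,interpolation=cv2.INTER_CUBIC))
cv2.imwrite("pics/c3.png",cv2.resize(b[180:255,315:415],None,fx=8,fy=8,interpolation=cv2.INTER_CUBIC))
cv2.imwrite("pics/c4.png",cv2.resize(b[245:300,220:280],None,fx=10,fy=10,interpolation=cv2.INTER_CUBIC))
```

```text
(no output)
```

View pics/c1.png

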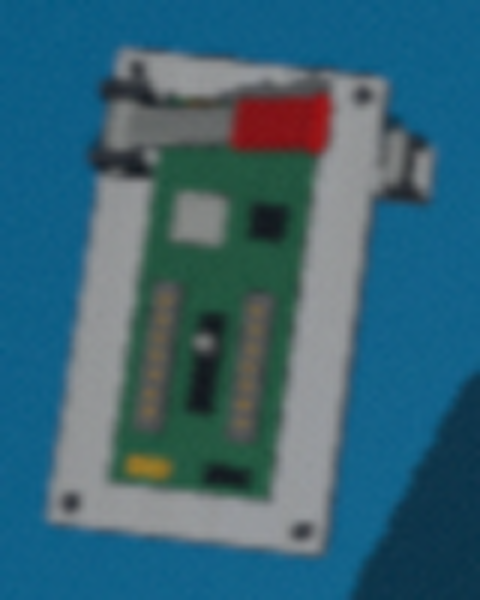

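View pics/c2.png

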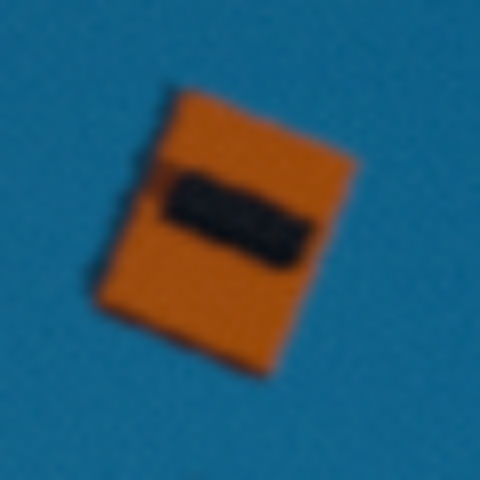

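View pics/c3.png

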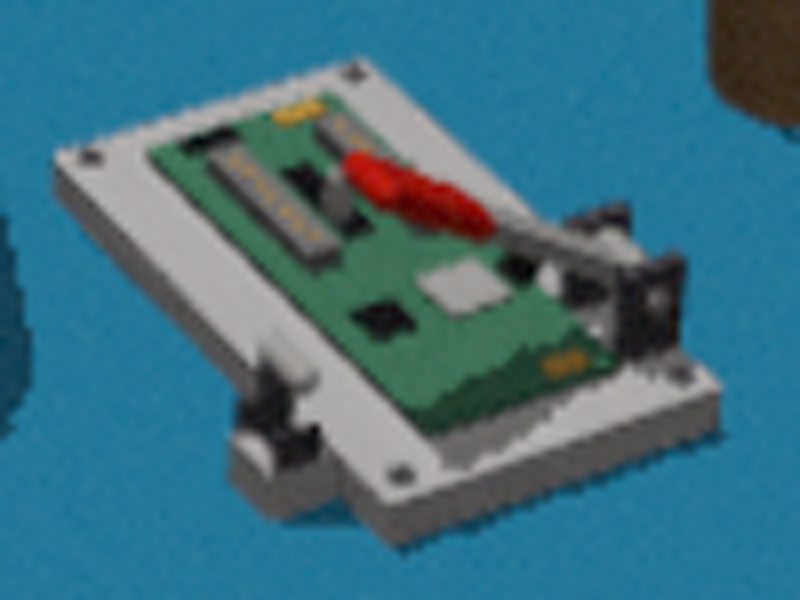

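View pics/c4.png

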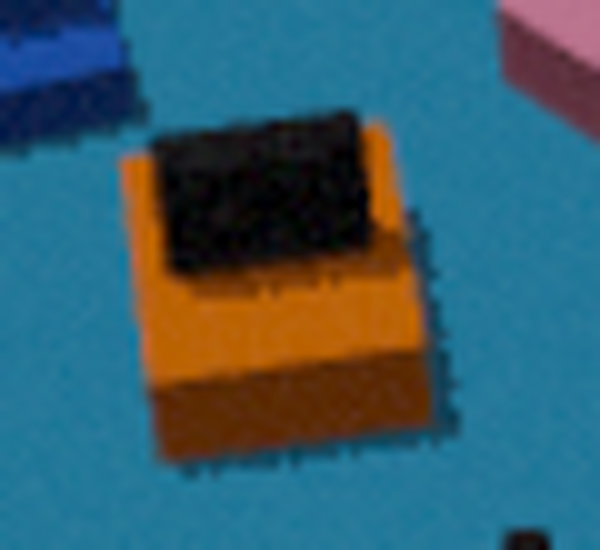

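```bash
cat > h.py <<'E'
import numpy as np, cv2
from scipy.optimize import least_squares
from rig import r,cams,order
def proj(n,P):
    c=cams.camera_info(n);P=np.atleast_2d(P);V=c["view"];q=P@V[:3,:3].T+V[:3,3]
    return np.c_[c["intrinsics"][0,0]*q[:,0]/-q[:,2]+c["intrinsics"][0,2], c["intrinsics"][1,1]*-q[:,1]/-q[:,2]+c["intrinsics"][1,2]]
def pl(n,p,z):
    c=cams.camera_info(n);V=c["view"];K=c["intrinsics"]
    d=np.array([(p[0]-K[0,2])/K[0,0],-(p[1]-K[1,2])/K[1,1],-1]);R=V[:3,:3];o=-R.T@V[:3,3];d=R.T@d
    return o+d*(z-o[2])/d[2]
def W(p,L):
    L=np.atleast_2d(L);c,s=np.cos(p[2]),np.sin(p[2])
    return np.c_[p[0]+c*L[:,0]-s*L[:,1],p[1]+s*L[:,0]+c*L[:,1],L[:,2]]
def un(pts,x0,y0,f): return (np.array(pts,float)+.5)/f-.5+[x0,y0]
def fit(sets,p0):
    f=lambda p:np.concatenate([(proj(n,W(p,L))-px).ravel() for n,L,px in sets])
    s=least_squares(f,p0,loss="soft_l1");return s.x,f(s.x).round(1)
E
python3 - <<'E'
from h import *
L=[[105,60,18],[105,-60,18],[-105,60,18],[-105,-60,18]]
t=("top",L,un([(118,48),(385,78),(48,521),(325,552)],230,210,6))
s=("scene",L,un([(718,388),(395,500),(365,62),(55,158)],315,180,8))
p0=[500,100,0]
for S in([t],[s],[t,s]): print("jig",*fit(S,p0))
J=fit([t,s],p0)[0]
print("track",W(J,[-30,0,24]),"pad",W(J,[65,-36,0]))
for n,px in(("top",un([(204,341)],230,210,6)),("scene",un([(345,172)],315,180,8))):
    w=pl(n,px[0],40);d=w[:2]-J[:2];c,q=np.cos(J[2]),np.sin(J[2]);print("pin",w,c*d[0]+q*d[1],-q*d[0]+c*d[1])
L=[[38,30,24],[38,-30,24],[-38,-30,24],[-38,30,24]]
t=("top",L,un([(185,90),(358,160),(270,374),(98,300)],370,220,8))
s1=un([(122,158),(385,122),(428,348),(150,385)],220,245,10)
# assign scene order by projecting top fit
C=fit([t],[500,-200,-.3])[0];pr=proj("scene",W(C,L));print(pr,s1)
idx=[int(np.argmin(((s1-q)**2).sum(1))) for q in pr];print(idx)
s=("scene",L,s1[idx])
for S in([t],[s],[t,s]): print("cover",*fit(S,C))
E
```

```text
jig [ 5.35051667e+02  1.55176692e+02 -8.28412087e-02] [-0.1 -0.2  0.2 -0.4 -0.1  0.2  0.   0.3]
jig [ 5.33656456e+02  1.56722340e+02 -9.03381169e-02] [ 1.2 -0.1 -0.5  0.9  0.1 -0.6 -0.5 -0.3]
jig [ 5.34790476e+02  1.55582760e+02 -8.58827367e-02] [-0.1 -0.1  0.2 -0.2 -0.4  0.2 -0.3  0.4  1.3  0.1 -0.3  1.3 -0.2 -0.3
 -0.7  0.1]
track [[504.90104528 158.15607639  24.        ]] pad [[596.46292879 114.13992607   0.        ]]
pin [512.47142137 157.34629833  40.        ] -22.388065217915067 -0.1574278394669053
pin [510.87661216 160.05129428  40.        ] -24.209023486688647 2.4008001636365512
[[262.27823438 279.70386628]
 [234.29211043 283.76940502]
 [231.50080989 261.17728848]
 [258.21164968 257.47435481]] [[231.75 260.35]
 [258.05 256.75]
 [262.35 279.35]
 [234.55 283.05]]
[2, 3, 0, 1]
cover [ 5.70815422e+02 -1.87130952e+02 -3.82463409e-01] [ 0.1 -0.1 -0.1  0.1  0.1 -0.  -0.   0. ]
cover [ 5.69007709e+02 -1.85920752e+02 -3.82882339e-01] [ 0.  -0.3 -0.1  0.  -0.1  0.2  0.3  0.1]
cover [ 5.70187569e+02 -1.86607208e+02 -3.82365476e-01] [-0.1  0.1 -0.3  0.3 -0.1  0.2 -0.2  0.3  0.   0.1 -0.2  0.5 -0.2  0.6
  0.2  0.5]
```

```bash
cat >> h.py <<'E'
J=np.array([534.8,155.6,-0.086]); C=np.array([570.2,-186.6,-0.382])
def st(): 
    s=r.sense();y=s["tcp_rot"];print("t",round(s["clock"],2),"pos",s["eef_pos"].round(1),"rpy",y.round(3),"F",s["contact_force"].round(1),"op",round(s["opening"],3),"M",s["wrist_torque"].round(2));return s
def to(x,y,z,yaw):
    from scipy.spatial.transform import Rotation as R
    s=st();Rc=R.from_euler("xyz",s["tcp_rot"]);Rt=R.from_euler("xyz",[-np.pi/2,0,yaw])
    d=Rc.inv().apply(np.array([x,y,z])-s["eef_pos"])/10;t=(Rc.inv()*Rt).as_rotvec(degrees=True)
    print("total turn deg",t.round(2),"shift cm",d.round(2))
E
python3 -m crank '[[0,-7,0,0,-0.5,0,-1],[0,-7,0,0,-0.5,0,-1],[0,-7,0,0,-0.5,0,-1],[0,-7,0,0,0,0,-1],[0,-7,0,0,0,0,-1],[0,-7,0,0,0,0,-1],[0,-7,0,0,0,0,-1],[0,-7,0,0,0,0,-1],[0,-7,0,0,0,0,-1],[0,0,0,0,0,0,-1]]'
python3 -c "
from h import *
to(596.5,114.1,150,-0.086)"
```

```text
clock: 0.93
eef_pos: [233.2, -575.9, 218.4]
tcp_rot: [-1.562, 0.004, -0.057]
contact_force: [0.7, -0.4, 0.5]
opening: -0.001
t 0.93 pos [ 233.2 -575.9  218.4] rpy [-1.562  0.004 -0.057] F [ 0.7 -0.4  0.5] op -0.001 M [ 0.02  0.06 -0.03]
total turn deg [-0.52  1.68 -0.25] shift cm [32.39  7.35 70.88]
```

```bash
python3 -m crank '[[0,0,0,1.7,0,3.7,-1],[0,0,0,1.7,0,3.7,-1],[0,0,0,1.7,0,3.7,-1],[0,0,0,1.7,0,3.7,-1],[0,0,0,1.7,0,3.7,-1],[0,0,0,1.7,0,3.7,-1],[0,0,0,1.7,0,3.7,-1],[0,0,0,1.7,0,3.7,-1],[0,0,0,1.7,0,3.7,-1],[0,0,0,1.7,0,3.7,-1]]'
python3 -c "
from h import *
to(596.5,114.1,150,-0.086)"
```

```text
clock: 1.77
eef_pos: [431.2, -215.5, 217.9]
tcp_rot: [-1.563, 0.006, -0.113]
contact_force: [1.3, 0.1, 0.5]
opening: -0.002
t 1.77 pos [ 431.2 -215.5  217.9] rpy [-1.563  0.006 -0.113] F [1.3 0.1 0.5] op -0.002 M [-0.    0.    0.01]
total turn deg [-0.44 -1.55 -0.34] shift cm [12.75  6.98 34.56]
```

```bash
python3 -m crank '[[0,0,0,1.4,0.5,3.8,-1],[0,0,0,1.4,0.5,3.8,-1],[0,-1,0,1.4,0.5,3.8,-1],[0,-1,0,1.4,0.5,3.8,-1],[0,0,0,1.4,0.5,3.8,-1],[0,0,0,1.4,0.5,3.8,-1],[0,0,0,1.4,0.5,3.8,-1],[0,0,0,1.4,0.5,3.8,-1],[0,0,0,1.4,0.5,3.8,-1],[0,0,0,0,0,0,-1]]'
python3 -c "
from h import *
to(596.5,114.1,150,-0.086)"
```

```text
clock: 2.6
eef_pos: [596.4, 125.5, 174.4]
tcp_rot: [-1.562, 0.002, -0.119]
contact_force: [-0.5, -0.0, 0.4]
opening: 0.001
t 2.6 pos [596.4 125.5 174.4] rpy [-1.562  0.002 -0.119] F [-0.5 -0.   0.4] op 0.001 M [-0.04  0.07  0.03]
total turn deg [-0.49 -1.91 -0.1 ] shift cm [ 0.15  2.43 -1.15]
```

Go down to about 8 mm above the pad (pad surface at about 104 mm).

```bash
python3 -m crank '[[-0.5,-1.9,0,0,0.5,-0.5,-1],[0,0,0,0.1,1,-0.4,-1],[0,0,0,0,1,-0.2,-1],[0,0,0,0,1,0,-1],[0,0,0,0,1,0,-1],[0,0,0,0,0.3,0,-1],[0,0,0,0,0.3,0,-1],[0,0,0,0,0,0,-1],[0,0,0,0,0,0,-1],[0,0,0,0,0,0,-1]]'
python3 -c "
from h import *
to(596.5,114.1,115,-0.086)
cv2.imwrite('pics/s1.png',cv2.resize(cams.grab_frame('scene')[110:260,280:480],None,fx=4,fy=4))"
```

```text
clock: 3.43
eef_pos: [592.8, 109.0, 115.6]
tcp_rot: [-1.575, 0.007, -0.097]
contact_force: [0.8, 0.4, -0.6]
opening: 0.002
t 3.43 pos [592.8 109.  115.6] rpy [-1.575  0.007 -0.097] F [ 0.8  0.4 -0.6] op 0.002 M [ 0.01 -0.   -0.  ]
total turn deg [ 0.21 -0.61 -0.41] shift cm [0.31 0.06 0.55]
```

View pics/s1.png

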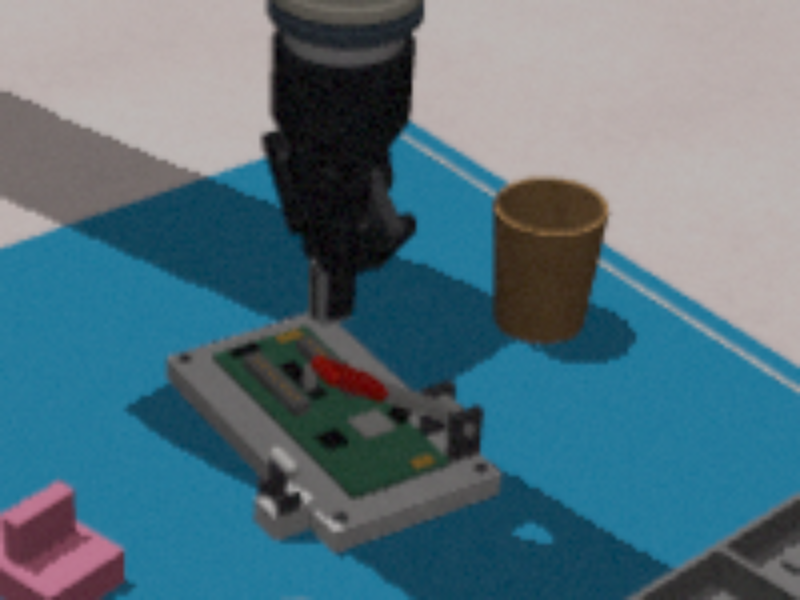

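```bash
python3 -c "
from h import *
for p in ([592.8,109,104],[592.8,109,140]): print((proj('scene',[p])-[280,110])*4)
print((proj('scene',W(J,[[65,-25,96],[65,-36,103],[65,48,40],[65,-25,24]]))-[280,110])*4)
cv2.imwrite('pics/t1.png',cv2.resize(cams.grab_frame('top')[190:310,220:340],None,fx=5,fy=5))"
```

```text
[[327.33196144 367.06710798]]
[[329.48683602 314.83297753]]
[[353.75451739 373.26477611]
 [338.19847814 368.61110582]
 [451.03019094 415.44166037]
 [348.82364563 471.73984642]]
```

View pics/t1.png

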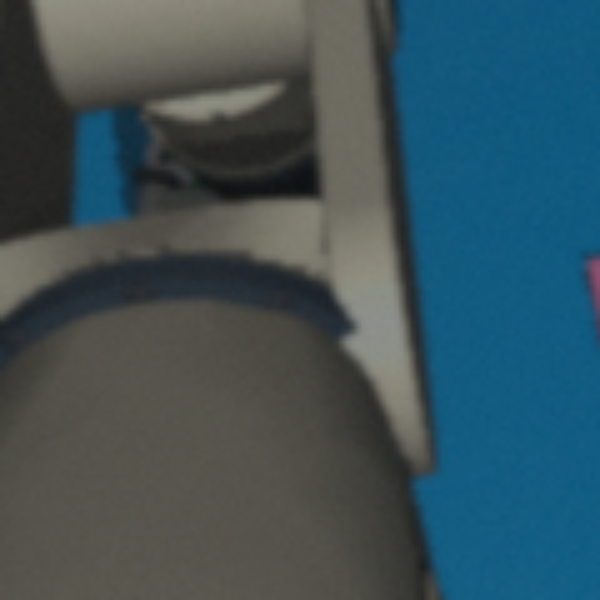

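```bash
python3 -c "
from h import *
cv2.imwrite('pics/s2.png',cv2.resize(cams.grab_frame('scene')[110:260,280:480],None,fx=4,fy=4))
s=st();print(s['qpos'])"
```

```text
t 3.58 pos [593.1 109.2 115.9] rpy [-1.574  0.006 -0.096] F [0.6 0.3 0.8] op -0.005 M [ 0.05  0.05 -0.02]
[ 0.18057037  0.42299971  1.75523543 -0.00196707  0.97056831  0.27792688]
```

View pics/s2.png

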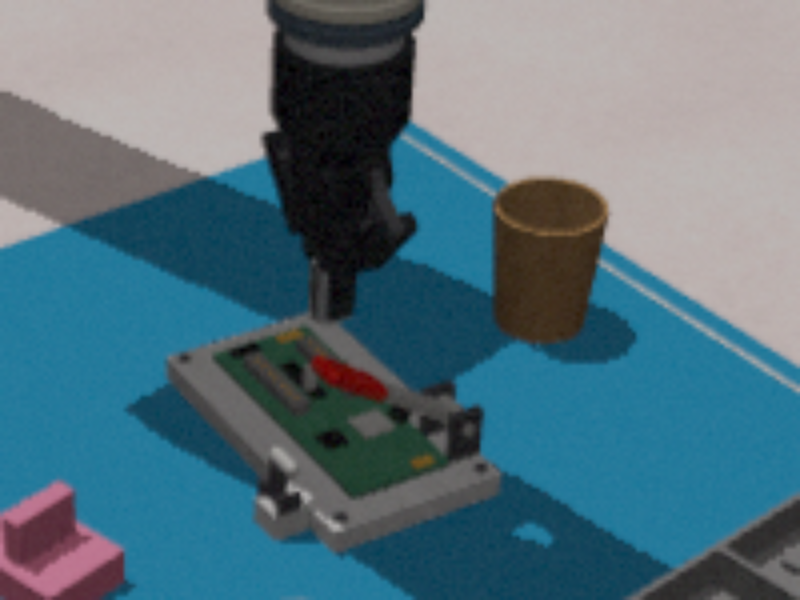

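```bash
python3 -c "
from h import *
print('tip@104',pl('scene',[362.5,189],104), 'tip@140',pl('scene',[362.5,189],140))
for z in (104,200,300):print(z,'scene crop',(proj('scene',[593,109,z])-[280,110])*4,'top',proj('top',[593,109,z]))
cv2.imwrite('pics/t2.png',cams.grab_frame('top'))
cv2.imwrite('pics/s3.png',cams.grab_frame('scene'))"
```

```text
tip@104 [550.51948315 142.66674955 104.        ] tip@140 [593.93434384 108.51328862 140.        ]
104 scene crop [[327.53933582 367.22864981]] top [[281.25420178 230.92642165]]
200 scene crop [[333.4659988  223.81187915]] top [[276.5362886  222.30747115]]
300 scene crop [[340.26683465  59.24137466]] top [[270.56181819 211.3929709 ]]
```

View pics/t2.png

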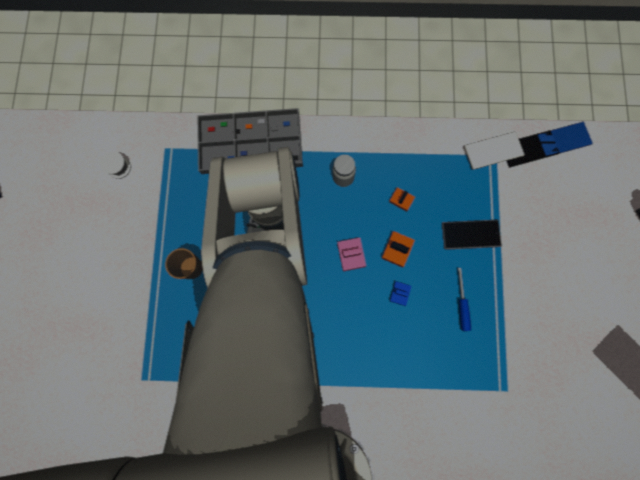

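View pics/s3.png

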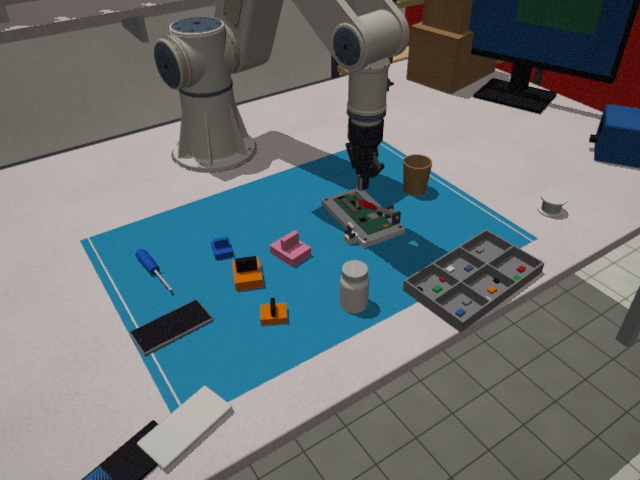

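```bash
python3 -m crank '[[0,0,0,0.15,0,0.25,-1],[0,0,0,0.15,0,0.25,-1],[0,0,0,0,0.3,0,-1],[0,0,0,0,0.3,0,-1],[0,0,0,0,0.3,0,-1],[0,0,0,0,0.3,0,-1],[0,0,0,0,0.3,0,-1],[0,0,0,0,0.3,0,-1],[0,0,0,0,0.3,0,-1],[0,0,0,0,0,0,-1]]'
python3 -c "
from h import *
cv2.imwrite('pics/s4.png',cv2.resize(cams.grab_frame('scene')[110:260,280:480],None,fx=4,fy=4))
s=to(596.5,114.1,90,-0.086)"
```

```text
clock: 4.52
eef_pos: [596.7, 114.9, 92.6]
tcp_rot: [-1.574, 0.006, -0.095]
contact_force: [-0.6, -0.4, -0.3]
opening: 0.001
t 4.57 pos [596.8 114.9  92.8] rpy [-1.574  0.006 -0.095] F [-0.3 -0.6 -0.3] op -0.003 M [ 0.    0.01 -0.01]
total turn deg [ 0.19 -0.54 -0.36] shift cm [-0.02  0.28 -0.09]
```

View pics/s4.png

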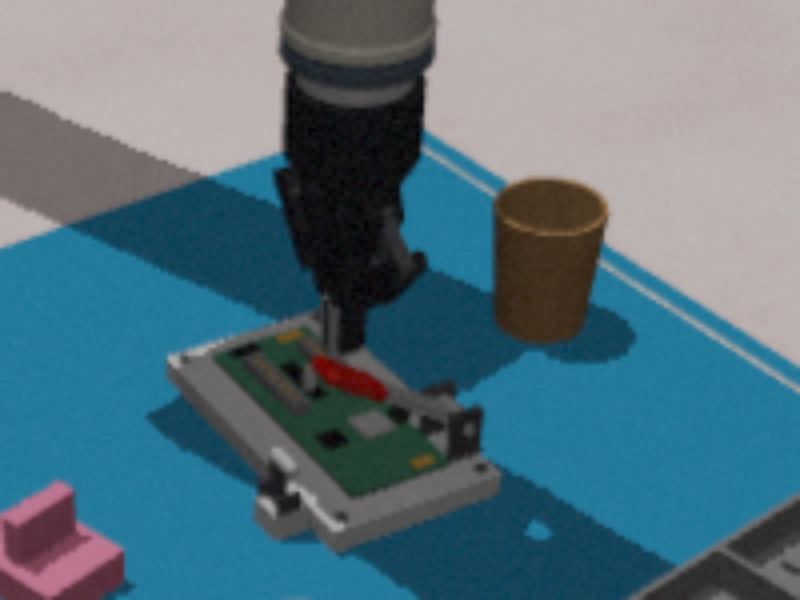

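```bash
python3 -m crank '[[0,0,0,0,0.2,0,-1],[0,0,0,0,0.2,0,-1],[0,0,0,0,0.2,0,-1],[0,0,0,0,0.2,0,-1],[0,0,0,0,0.2,0,-1],[0,0,0,0,0.2,0,-1],[0,0,0,0,0.2,0,-1],[0,0,0,0,0.2,0,-1],[0,0,0,0,0,0,-1],[0,0,0,0,0,0,-1]]'
python3 -c "
from h import *
cv2.imwrite('pics/s5.png',cv2.resize(cams.grab_frame('scene')[110:260,280:480],None,fx=4,fy=4))
cv2.imwrite('pics/t5.png',cv2.resize(cams.grab_frame('top')[180:300,200:320],None,fx=5,fy=5))
s=to(596.5,114.1,90,-0.086)
for xy in((596,115),(553,148)): print([((proj('top',[*xy,z])-[200,180])*5).round() for z in (150,200,250,300)])"
```

```text
clock: 5.4
eef_pos: [598.0, 114.8, 76.4]
tcp_rot: [-1.574, 0.004, -0.096]
contact_force: [-1.1, -0.8, 2.5]
opening: -0.0
t 5.5 pos [598.  114.8  76.5] rpy [-1.574  0.004 -0.095] F [0.2 0.4 1.4] op 0.001 M [ 0.02  0.05 -0.02]
total turn deg [ 0.17 -0.54 -0.2 ] shift cm [-0.15 -1.35 -0.09]
[array([[383., 228.]]), array([[370., 205.]]), array([[355., 178.]]), array([[338., 149.]])]
[array([[308., 317.]]), array([[290., 298.]]), array([[271., 276.]]), array([[250., 252.]])]
```

View pics/s5.png

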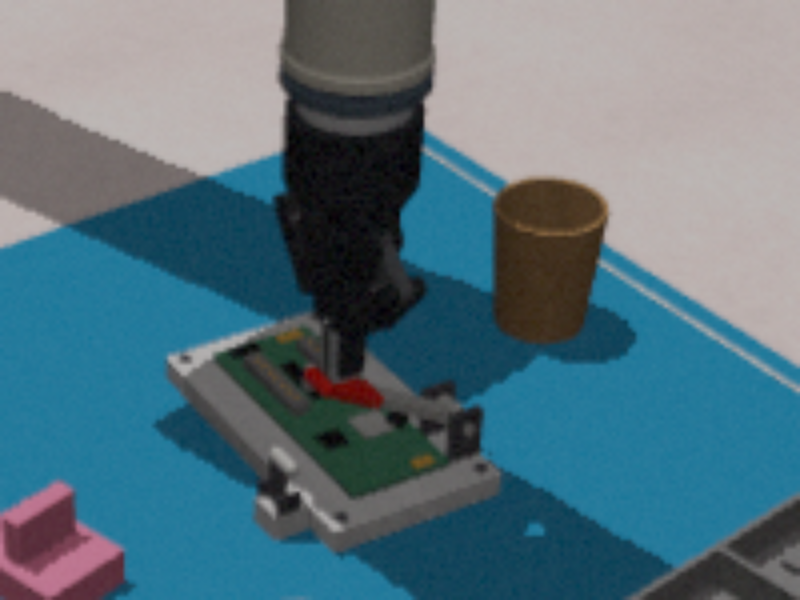

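View pics/t5.png

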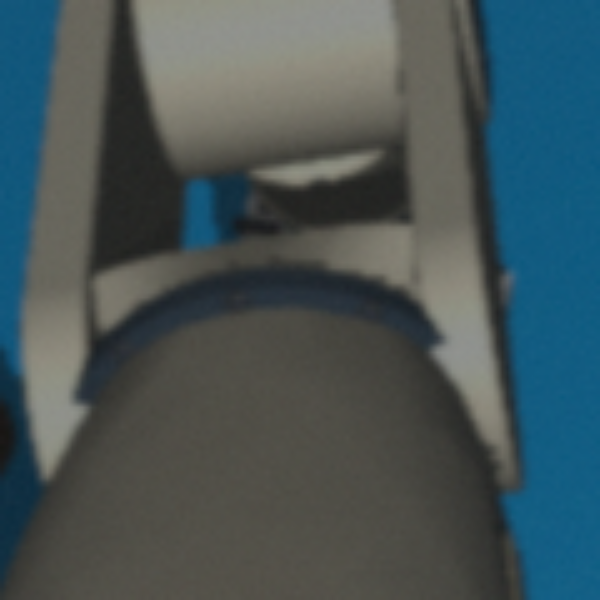

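```bash
python3 -m crank '[[0,0,0,0,0.5,0,-1],[0,0,0,0,0.5,0,-1],[0,0,0,0,0.5,0,-1],[0,0,0,0,0.5,0,-1],[0,0,0,0,0.5,0,-1],[0,0,0,0,0.5,0,-1],[0,0,0,0,0.5,0,-1],[0,0,0,0,0.5,0,-1],[0,0,0,0,0,0,-1],[0,0,0,0,0,0,-1]]'
python3 -c "
from h import *
cv2.imwrite('pics/s6.png',cv2.resize(cams.grab_frame('scene')[110:260,280:480],None,fx=4,fy=4))
s=to(596.5,114.1,90,-0.086)"
```

```text
clock: 6.33
eef_pos: [598.6, 114.1, 32.3]
tcp_rot: [-1.574, 0.002, -0.095]
contact_force: [-2.5, -1.2, 11.1]
opening: 0.002
t 6.38 pos [598.6 114.1  32.4] rpy [-1.574  0.002 -0.095] F [-0.7 -1.   7. ] op -0.001 M [-0.31  0.23 -0.01]
total turn deg [ 0.2  -0.53 -0.13] shift cm [-0.22 -5.76 -0.04]
```

View pics/s6.png

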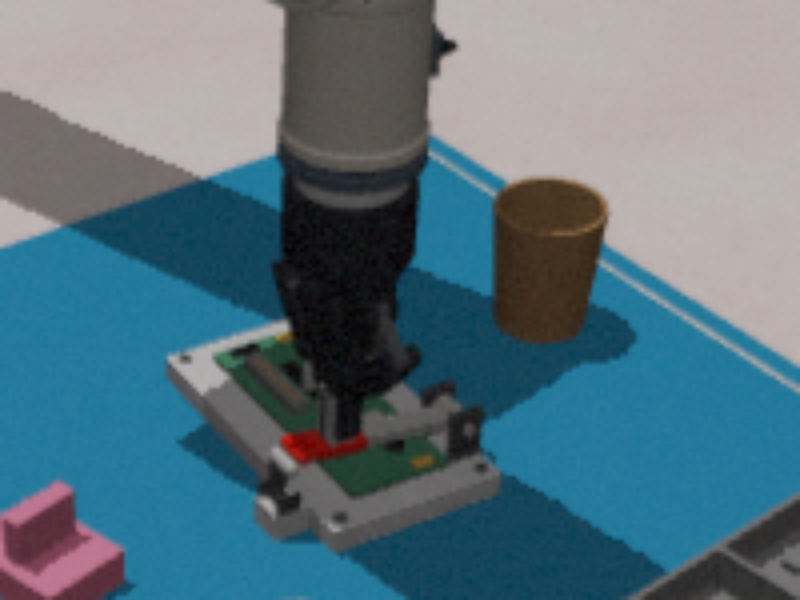

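Nearly level; the end of the pad is at the catch. Keep pressing.

```bash
python3 -m crank '[[0,0,0,0,0.2,0,-1],[0,0,0,0,0.2,0,-1],[0,0,0,0,0.2,0,-1],[0,0,0,0,0.2,0,-1],[0,0,0,0,0.15,0,-1],[0,0,0,0,0.15,0,-1],[0,0,0,0,0,0,-1],[0,0,0,0,0,0,-1],[0,0,0,0,0,0,-1],[0,0,0,0,0,0,-1]]'
python3 -c "
from h import *
cv2.imwrite('pics/s7.png',cv2.resize(cams.grab_frame('scene')[110:260,280:480],None,fx=4,fy=4))
s=to(596.5,114.1,90,-0.086)"
```

```text
clock: 7.22
eef_pos: [598.5, 113.1, 24.9]
tcp_rot: [-1.576, 0.003, -0.095]
contact_force: [-0.2, -1.3, 5.1]
opening: 0.002
t 7.27 pos [598.5 113.1  24.9] rpy [-1.576  0.003 -0.095] F [-0.3 -2.   3.9] op -0.002 M [-0.26  0.07 -0.  ]
total turn deg [ 0.28 -0.52 -0.15] shift cm [-0.23 -6.51  0.04]
```

View pics/s7.png

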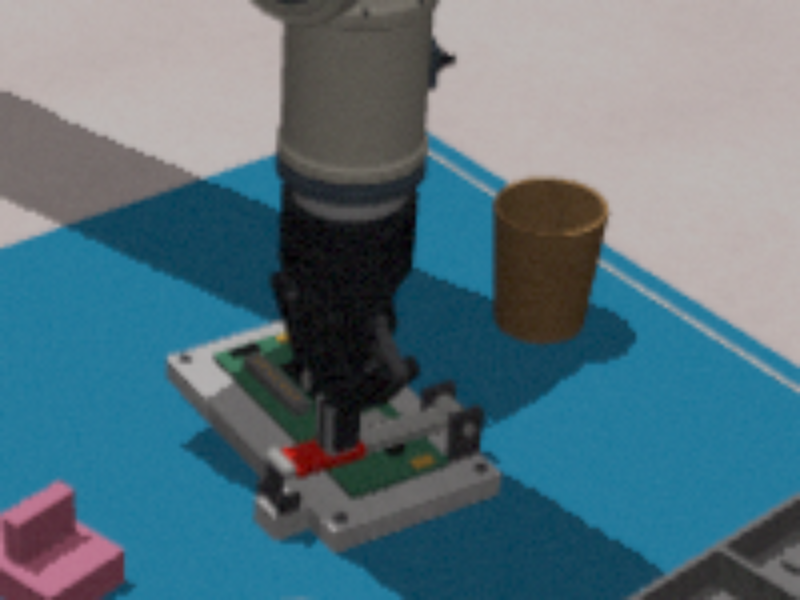

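```bash
python3 -m crank '[[0,0,0,0,0.2,0,-1],[0,0,0,0,0.2,0,-1],[0,0,0,0,0.1,0,-1],[0,0,0,0,0.1,0,-1],[0,0,0,0,0,0,-1],[0,0,0,0,0,0,-1],[0,0,0,0,0,0,-1],[0,0,0,0,0,0,-1],[0,0,0,0,0,0,-1],[0,0,0,0,0,0,-1]]'
python3 -c "
from h import *
s=to(596.5,114.1,90,-0.086)"
```

```text
clock: 8.1
eef_pos: [598.5, 112.8, 20.1]
tcp_rot: [-1.576, 0.003, -0.095]
contact_force: [-0.6, -1.9, 5.4]
opening: 0.001
t 8.1 pos [598.5 112.8  20.1] rpy [-1.576  0.003 -0.095] F [-0.6 -1.9  5.4] op 0.001 M [-0.31  0.11 -0.02]
total turn deg [ 0.29 -0.53 -0.17] shift cm [-0.23 -6.99  0.07]
```

```bash
python3 -m crank '[[0,0,0,0,0.2,0,-1],[0,0,0,0,0.2,0,-1],[0,0,0,0,0,0,-1],[0,0,0,0,0,0,-1],[0,0,0,0,0,0,-1],[0,0,0,0,0,0,-1],[0,0,0,0,0,0,-1],[0,0,0,0,0,0,-1],[0,0,0,0,0,0,-1],[0,0,0,0,0,0,-1]]'
python3 -c "
from h import *
cv2.imwrite('pics/s8.png',cv2.resize(cams.grab_frame('scene')[110:260,280:480],None,fx=4,fy=4))
s=to(596.5,114.1,90,-0.086)"
```

```text
clock: 8.93
eef_pos: [598.5, 112.8, 20.1]
tcp_rot: [-1.576, 0.003, -0.095]
contact_force: [-1.6, -2.7, 5.5]
opening: -0.001
t 8.98 pos [598.5 112.9  20.1] rpy [-1.576  0.004 -0.095] F [-0.2 -1.5  3.5] op -0.003 M [-0.31  0.12 -0.03]
total turn deg [ 0.3  -0.53 -0.2 ] shift cm [-0.23 -6.99  0.07]
```

View pics/s8.png

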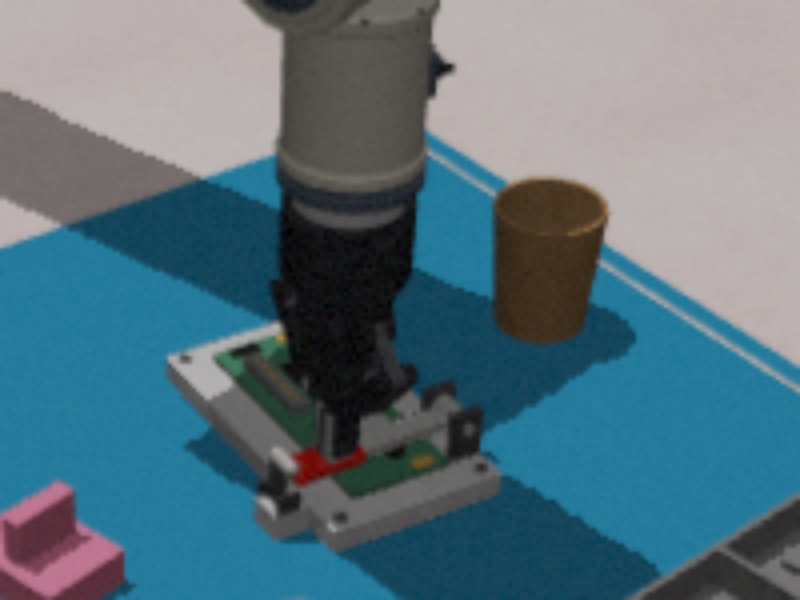

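```bash
python3 -m crank '[[0,0,0,0,-1,0,-1],[0,0,0,0,-1,0,-1],[0,0,0,0,-1,0,-1],[0,0,0,0,-1,0,-1],[0,0,0,0,-1,0,-1],[0,0,0,0,-1,0,-1],[0,0,0,0,-1,0,-1],[0,0,0,0,-1,0,-1],[0,0,0,0,0,0,-1],[0,0,0,0,0,0,-1]]'
python3 -c "
from h import *
cv2.imwrite('pics/s9.png',cv2.resize(cams.grab_frame('scene')[110:260,280:480],None,fx=4,fy=4))
s=to(596.5,114.1,90,-0.086)"
```

```text
clock: 9.82
eef_pos: [599.0, 114.3, 109.9]
tcp_rot: [-1.574, 0.002, -0.096]
contact_force: [0.4, 0.2, -0.5]
opening: 0.005
t 9.87 pos [599.2 114.3 109.9] rpy [-1.574  0.002 -0.096] F [ 1.  -0.6  0.4] op -0.0 M [ 0.   -0.02 -0.  ]
total turn deg [ 0.2  -0.55 -0.11] shift cm [-0.26  1.99 -0.04]
```

View pics/s9.png

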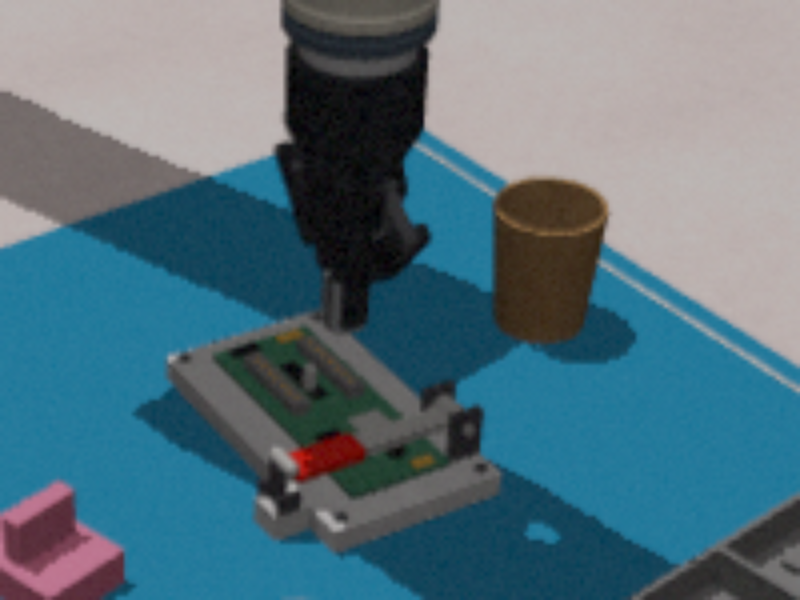

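```bash
python3 -m crank '[[0,2,0,-0.5,-0.5,-3.8,0],[0,2,0,-0.5,-0.3,-3.8,0],[0,3,0,-0.5,0,-3.8,0],[0,3,0,-0.5,0,-3.8,0],[0,3,0,-0.5,0,-3.8,0],[0,3,0,-0.5,0,-3.8,0],[0,0,0,0,0,-3.8,0],[0,0,0,0,0,-2,0],[0,0,0,0,0,0,0],[0,0,0,0,0,0,0]]' 40
python3 -c "
from h import *
to(C[0],C[1],70,C[2])
print(W(C,[[0,0,0]]))"
```

```text
clock: 10.7
eef_pos: [496.2, -164.9, 113.7]
tcp_rot: [-1.575, 0.006, -0.385]
contact_force: [1.0, 0.5, -0.9]
opening: 0.504
t 10.7 pos [ 496.2 -164.9  113.7] rpy [-1.575  0.006 -0.385] F [ 1.   0.5 -0.9] op 0.504 M [ 0.06  0.02 -0.06]
total turn deg [ 0.22 -0.18 -0.35] shift cm [7.7  4.32 0.79]
[[ 570.2 -186.6    0. ]]
```

```bash
python3 -m crank '[[0,0,0,2,0.5,0.2,0],[0,0,0,2,0.5,0.2,0],[0,0,0,2,0.8,0.2,0],[0,0,0,1,0.8,0.1,0],[0,0,0,0.3,0.8,0,0],[0,0,0,0,0.5,0,0],[0,0,0,0,0.2,0,0],[0,0,0,0,0,0,0],[0,0,0,0,0,0,0],[0,0,0,0,0,0,0]]'
python3 -c "
from h import *
cv2.imwrite('pics/s10.png',cv2.resize(cams.grab_frame('scene')[180:300,190:340],None,fx=5,fy=5))
to(C[0],C[1],5,C[2])
print((proj('scene',W(C,[[0,0,56],[0,0,70],[0,0,94]]))-[190,180])*5)"
```

```text
clock: 11.53
eef_pos: [565.5, -178.8, 66.1]
tcp_rot: [-1.574, 0.015, -0.381]
contact_force: [-0.6, 0.6, 0.2]
opening: 0.499
t 11.58 pos [ 565.6 -178.8   66.2] rpy [-1.574  0.015 -0.381] F [ 0.3  0.5 -0.1] op 0.499 M [ 0.02 -0.02 -0.05]
total turn deg [ 0.18  0.06 -0.84] shift cm [ 0.81  6.11 -0.53]
[[276.58345941 394.48289316]
 [273.55612604 369.59784336]
 [268.2651337  326.10524055]]
```

View pics/s10.png

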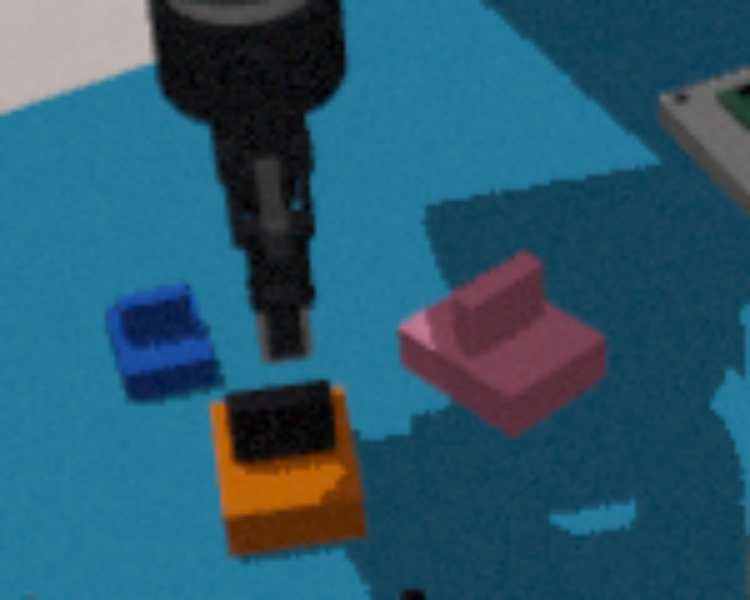

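```bash
python3 -m crank '[[0,0,-0.8,0.4,0.3,-0.3,0],[0,0,0,0.4,0.3,-0.2,0],[0,0,0,0,0.3,0,0],[0,0,0,0,0,0,0],[0,0,0,0,0,0,0],[0,0,0,0,0,0,0],[0,0,0,0,0,0,0],[0,0,0,0,0,0,0],[0,0,0,0,0,0,0],[0,0,0,0,0,0,0]]'
python3 -c "
from h import *
cv2.imwrite('pics/s11.png',cv2.resize(cams.grab_frame('scene')[180:300,190:340],None,fx=5,fy=5))
cv2.imwrite('pics/t11.png',cv2.resize(cams.grab_frame('top')[180:300,330:480],None,fx=5,fy=5))
to(C[0],C[1],5,C[2])
s=r.sense()
for z in (60,70,80):print((proj('scene',W([*s['eef_pos'][:2],s['tcp_rot'][2]],[[21,0,z],[35,0,z]]))-[190,180])*5)"
```

```text
clock: 12.42
eef_pos: [571.8, -187.9, 57.9]
tcp_rot: [-1.574, -0.003, -0.382]
contact_force: [-0.1, 0.3, 0.3]
opening: 0.5
t 12.52 pos [ 571.9 -187.9   57.9] rpy [-1.574 -0.003 -0.382] F [ 0.9 -0.1 -0.7] op 0.501 M [ 0.07 -0.04 -0.04]
total turn deg [0.17 0.01 0.19] shift cm [-0.22  5.29  0.08]
[[279.53631163 421.73448339]
 [282.81962029 442.96416677]]
[[277.35652931 403.83174598]
 [280.63686662 425.00721407]]
[[275.15418106 385.7436727 ]
 [278.43130748 406.86264673]]
```

View pics/s11.png

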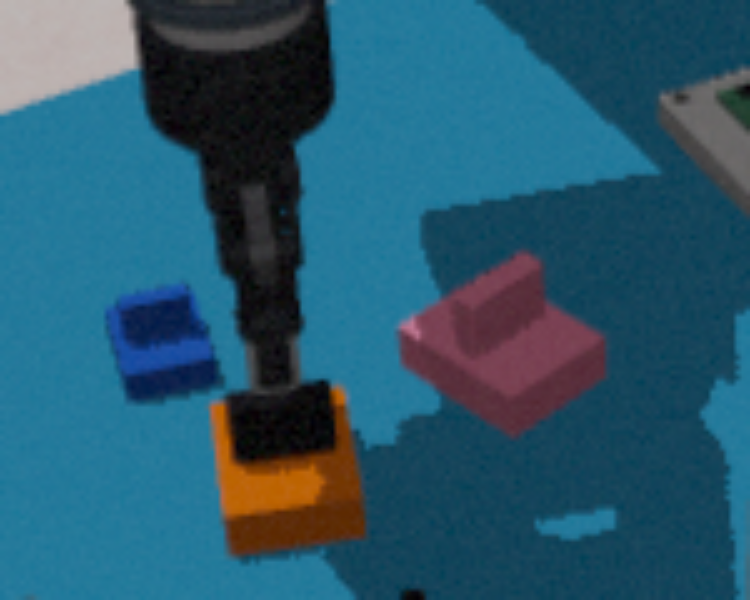

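View pics/t11.png

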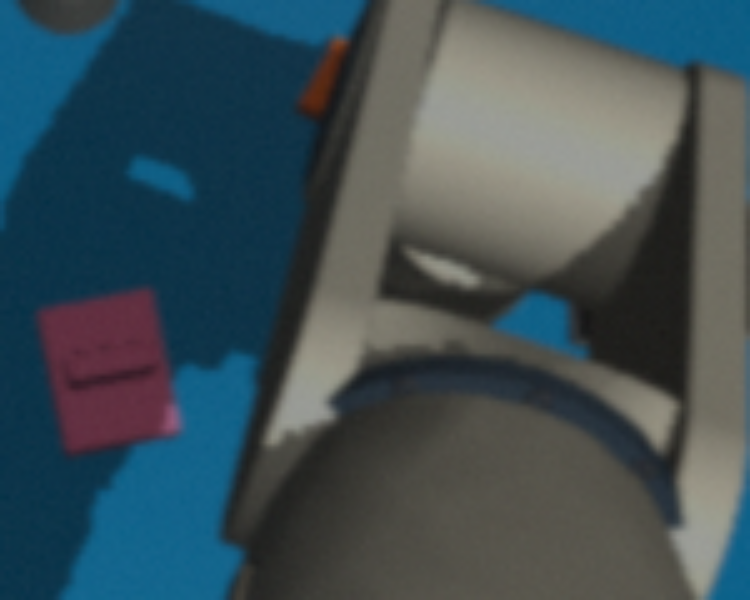

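```bash
python3 -m crank '[[0,0,0,-0.2,0.3,0,0],[0,0,0,0,0.5,0,0],[0,0,0,0,0.5,0,0],[0,0,0,0,0.5,0,0],[0,0,0,0,0.5,0,0],[0,0,0,0,0.5,0,0],[0,0,0,0,0.3,0,0],[0,0,0,0,0,0,0],[0,0,0,0,0,0,0],[0,0,0,0,0,0,0]]'
python3 -c "
from h import *
cv2.imwrite('pics/s12.png',cv2.resize(cams.grab_frame('scene')[180:300,190:340],None,fx=5,fy=5))
to(C[0],C[1],5,C[2])"
```

```text
clock: 13.35
eef_pos: [569.1, -186.9, 22.3]
tcp_rot: [-1.574, -0.001, -0.382]
contact_force: [0.8, 0.3, -0.4]
opening: 0.501
t 13.4 pos [ 569.1 -186.9   22.4] rpy [-1.574e+00 -1.000e-03 -3.820e-01] F [-0.4 -1.   0.3] op 0.496 M [-0.02 -0.01 -0.01]
total turn deg [0.18 0.01 0.08] shift cm [0.09 1.74 0.07]
```

View pics/s12.png

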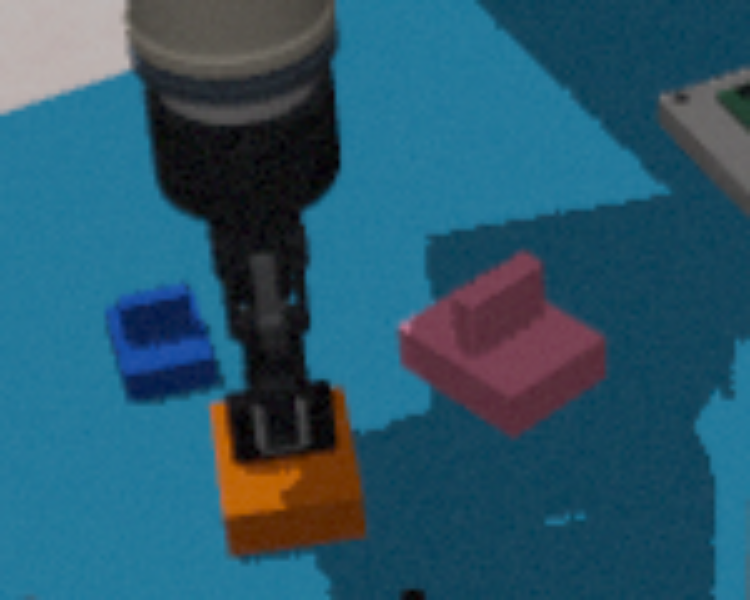

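```bash
python3 -m crank '[[0,0,0,0.1,0.3,0,0],[0,0,0,0,0.4,0,0],[0,0,0,0,0.3,0,0],[0,0,0,0,0.2,0,0],[0,0,0,0,0,0,0],[0,0,0,0,0,0,0],[0,0,0,0,0,0,0],[0,0,0,0,0,0,0],[0,0,0,0,0,0,0],[0,0,0,0,0,0,0]]'
python3 -c "
from h import *
cv2.imwrite('pics/s13.png',cv2.resize(cams.grab_frame('scene')[180:300,190:340],None,fx=5,fy=5))
to(C[0],C[1],5,C[2])"
```

```text
clock: 14.23
eef_pos: [570.9, -187.6, 10.0]
tcp_rot: [-1.574, -0.003, -0.382]
contact_force: [-0.3, 0.1, 0.4]
opening: 0.5
t 14.28 pos [ 570.9 -187.6   10. ] rpy [-1.574 -0.003 -0.382] F [-0.2 -1.4 -0.4] op 0.499 M [-0.   -0.02  0.02]
total turn deg [0.17 0.01 0.18] shift cm [-0.1   0.5   0.07]
```

View pics/s13.png

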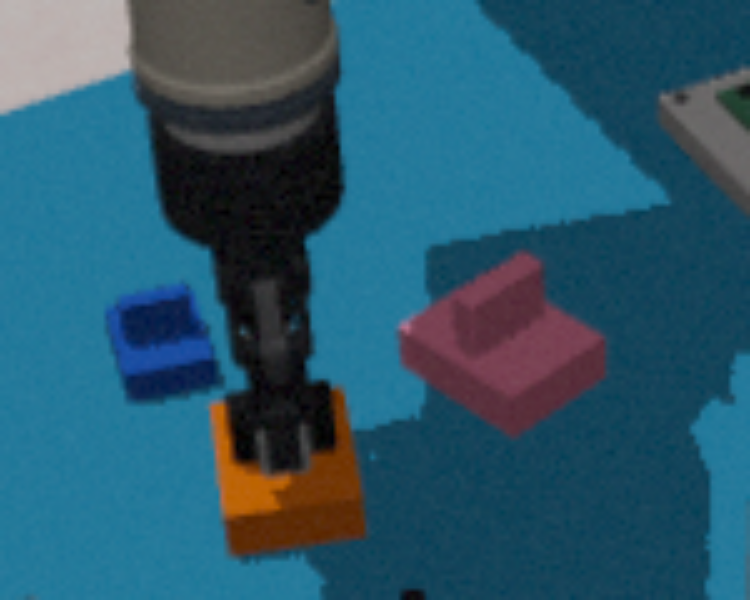

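```bash
python3 -m crank '[[0,0,0,0,0,0,-1],[0,0,0,0,0,0,-1],[0,0,0,0,0,0,-1],[0,0,0,0,0,0,-1],[0,0,0,0,0,0,-1],[0,0,0,0,0,0,-1],[0,0,0,0,0,0,-1],[0,0,0,0,0,0,-1],[0,0,0,0,0,0,-1],[0,0,0,0,0,0,-1]]' 80
python3 -c "
from h import *
st()"
```

```text
clock: 15.12
eef_pos: [571.0, -187.7, 10.5]
tcp_rot: [-1.574, -0.004, -0.382]
contact_force: [-0.9, -0.0, 0.1]
opening: 0.145
t 15.12 pos [ 571.  -187.7   10.5] rpy [-1.574 -0.004 -0.382] F [-0.9 -0.   0.1] op 0.145 M [-0.    0.08 -0.  ]
```

```bash
python3 -m crank '[[0,0,0,0,-0.5,0,-1],[0,0,0,0,-1,0,-1],[0,0,0,0,-1.5,0,-1],[0,0,0,0,-2,0,-1],[0,0,0,0,-2,0,-1],[0,0,0,0,-2,0,-1],[0,0,0,0,-0.5,0,-1],[0,0,0,0,0,0,-1],[0,0,0,0,0,0,-1],[0,0,0,0,0,0,-1]]'
python3 -c "
from h import *
cv2.imwrite('pics/s14.png',cv2.resize(cams.grab_frame('scene')[130:280,190:340],None,fx=4,fy=4))
to(512,157.7,100,J[2])"
```

```text
clock: 15.95
eef_pos: [568.9, -186.6, 111.6]
tcp_rot: [-1.574, -0.001, -0.382]
contact_force: [-0.6, 0.3, -2.0]
opening: 0.144
t 16.0 pos [ 568.7 -186.6  111.2] rpy [-1.574 -0.    -0.382] F [-0.9  0.9 -2.5] op 0.145 M [-0.04 -0.03  0.04]
total turn deg [  0.18 -16.94  -0.02] shift cm [-18.09   1.02  29.84]
```

View pics/s14.png

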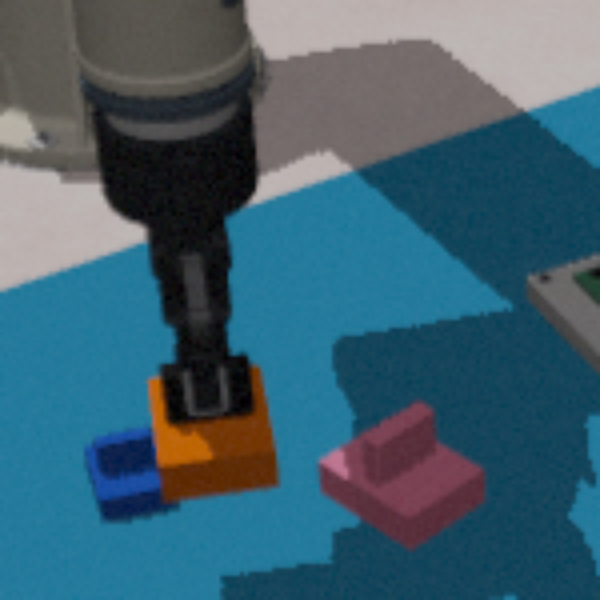

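```bash
python3 -m crank '[[0,-6,0,-1,0,2,-1],[0,-6,0,-1,0,2.5,-1],[0,-5,0,-1,0,3,-1],[0,0,0,-1,0,3.8,-1],[0,0,0,-1,0,3.8,-1],[0,0,0,-1,0,3.8,-1],[0,0,0,-1,0,3.8,-1],[0,0,0,-0.6,0,3.8,-1],[0,0,0,0,0,2,-1],[0,0,0,0,0,0,-1]]'
python3 -c "
from h import *
to(512,157.7,75,J[2])"
```

```text
clock: 16.83
eef_pos: [520.8, 116.1, 99.0]
tcp_rot: [-1.576, 0.016, -0.076]
contact_force: [0.5, -0.3, -2.3]
opening: 0.147
t 16.83 pos [520.8 116.1  99. ] rpy [-1.576  0.016 -0.076] F [ 0.5 -0.3 -2.3] op 0.147 M [0.01 0.01 0.02]
total turn deg [ 0.29  0.55 -0.89] shift cm [-1.16  2.4   4.09]
```

```bash
python3 -m crank '[[0.3,0.5,-0.8,-0.4,0.4,1.4,-1],[0,0,0,-0.4,0.4,1.4,-1],[0,0,0,-0.3,0.4,1.2,-1],[0,0,0,0,0.4,0,-1],[0,0,0,0,0.4,0,-1],[0,0,0,0,0,0,-1],[0,0,0,0,0,0,-1],[0,0,0,0,0,0,-1],[0,0,0,0,0,0,-1],[0,0,0,0,0,0,-1]]'
python3 -c "
from h import *
cv2.imwrite('pics/s15.png',cv2.resize(cams.grab_frame('scene')[130:255,300:420],None,fx=5,fy=5,interpolation=cv2.INTER_CUBIC))
to(512,157.7,75,J[2])"
```

```text
clock: 17.67
eef_pos: [509.9, 155.4, 72.5]
tcp_rot: [-1.575, 0.009, -0.084]
contact_force: [-0.6, 0.3, -2.4]
opening: 0.146
t 17.72 pos [510.  155.4  72.5] rpy [-1.575  0.009 -0.084] F [-0.5 -0.  -2.6] op 0.144 M [ 0.01 -0.02 -0.02]
total turn deg [ 0.25  0.14 -0.53] shift cm [ 0.18 -0.25  0.25]
```

View pics/s15.png

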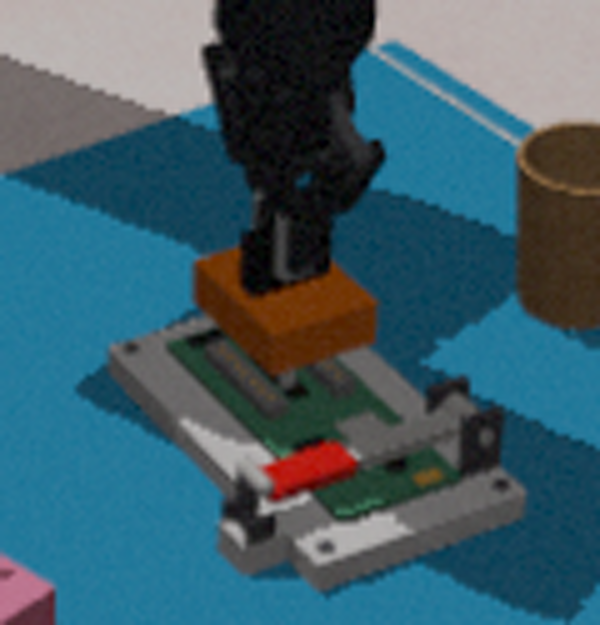

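```bash
python3 -c "
from h import *
px=un([(195,295),(278,375),(375,338),(195,262),(278,335),(376,300)],300,130,5)
L=np.array([[-38,-30,0],[38,-30,0],[38,30,0],[-38,-30,24],[38,-30,24],[38,30,24.]])
f=lambda p:(proj('scene',W(p[:3],L+[0,0,p[3]]))-px).ravel()
s=least_squares(f,[512,157,-.086,62],loss='soft_l1');print(s.x,f(s.x).round(1))
for z in (60,62,64):
  g=lambda p:f([p[0],p[1],-.084,z]);q=least_squares(g,[512,157],loss='soft_l1');print(z,q.x,q.cost)
print((proj('scene',W(J,[[-23,0,40],[105,-60,18],[-105,-60,18]]))-[300,130])*5)
"
```

```text
[ 4.88456115e+02  1.72617451e+02 -5.42069217e-02  4.56165235e+01] [ 0.   1.3 -0.4 -0.3  0.1  0.1  0.1  0.  -0.2 -0.3  0.3 -0.3]
60 [505.75177023 159.89225786] 1.4481181849900058
62 [508.14069494 158.0806889 ] 1.4984850973896024
64 [510.53074044 156.2723958 ] 1.5577123641301447
[[285.67517859 357.81594197]
 [318.06302009 566.84134306]
 [103.65510613 347.12371087]]
```

```bash
python3 -m crank '[[0.25,0.1,-0.5,0.2,0.3,0.2,-1],[0,0,0,0,0.4,0,-1],[0,0,0,0,0.3,0,-1],[0,0,0,0,0.3,0,-1],[0,0,0,0,0.2,0,-1],[0,0,0,0,0.1,0,-1],[0,0,0,0,0,0,-1],[0,0,0,0,0,0,-1],[0,0,0,0,0,0,-1],[0,0,0,0,0,0,-1]]'
python3 -c "
from h import *
cv2.imwrite('pics/s16.png',cv2.resize(cams.grab_frame('scene')[130:255,300:420],None,fx=5,fy=5,interpolation=cv2.INTER_CUBIC))
to(512,157.2,50,J[2])"
```

```text
clock: 18.55
eef_pos: [512.7, 157.2, 55.1]
tcp_rot: [-1.57, -0.001, -0.086]
contact_force: [-0.6, 0.4, -1.7]
opening: 0.143
t 18.6 pos [512.7 157.2  55.1] rpy [-1.57e+00 -1.00e-03 -8.60e-02] F [-0.3 -0.2 -2.2] op 0.146 M [-0.  0. -0.]
total turn deg [-0.04  0.01  0.07] shift cm [-0.07  0.51 -0.01]
```

View pics/s16.png

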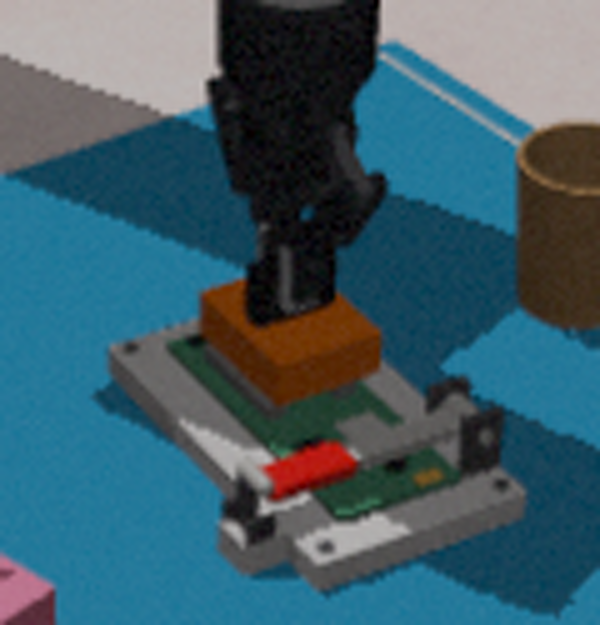

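Pose aligned; cover underside about 4–5 mm above the pin top. Lower gently.

```bash
python3 -m crank '[[0,0,0,0,0.2,0,-1],[0,0,0,0,0.2,0,-1],[0,0,0,0,0.2,0,-1],[0,0,0,0,0,0,-1],[0,0,0,0,0.1,0,-1],[0,0,0,0,0.1,0,-1],[0,0,0,0,0.1,0,-1],[0,0,0,0,0,0,-1],[0,0,0,0,0,0,-1],[0,0,0,0,0,0,-1]]'
python3 -c "
from h import *
to(512,157.2,50,J[2])"
```

```text
clock: 19.43
eef_pos: [512.3, 157.5, 45.3]
tcp_rot: [-1.57, -0.001, -0.086]
contact_force: [-0.2, 1.0, -0.9]
opening: 0.141
t 19.43 pos [512.3 157.5  45.3] rpy [-1.57e+00 -1.00e-03 -8.60e-02] F [-0.2  1.  -0.9] op 0.141 M [ 0.04  0.19 -0.03]
total turn deg [-0.05 -0.    0.03] shift cm [-0.03 -0.47 -0.03]
```

```bash
python3 -m crank '[[0,0,0,0,0.1,0,-1],[0,0,0,0,0.1,0,-1],[0,0,0,0,0.1,0,-1],[0,0,0,0,0.1,0,-1],[0,0,0,0,0.1,0,-1],[0,0,0,0,0.1,0,-1],[0,0,0,0,0,0,-1],[0,0,0,0,0,0,-1],[0,0,0,0,0,0,-1],[0,0,0,0,0,0,-1]]'
python3 -c "
from h import *
cv2.imwrite('pics/s17.png',cv2.resize(cams.grab_frame('scene')[130:255,300:420],None,fx=5,fy=5,interpolation=cv2.INTER_CUBIC))
to(512,157.2,50,J[2])"
```

```text
clock: 20.27
eef_pos: [512.3, 157.6, 40.4]
tcp_rot: [-1.57, -0.001, -0.086]
contact_force: [-1.8, -0.5, 3.8]
opening: 0.146
t 20.32 pos [512.3 157.6  40.4] rpy [-1.57e+00 -1.00e-03 -8.60e-02] F [-2.7 -0.2  4. ] op 0.145 M [-0.04  0.46 -0.05]
total turn deg [-0.07 -0.    0.04] shift cm [-0.03 -0.96 -0.05]
```

View pics/s17.png

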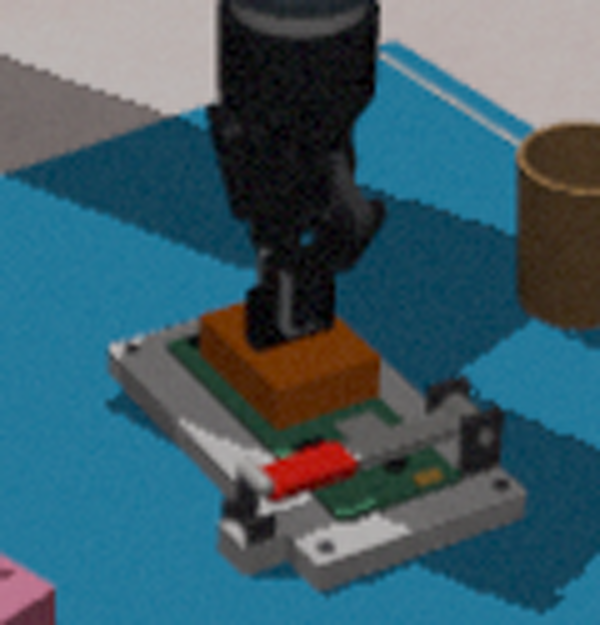

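```bash
python3 -m crank '[[0,0,0,-0.1,0.1,0,-1],[0,0,0,0,0.1,0,-1],[0,0,0,0,0.1,0,-1],[0,0,0,0,0.1,0,-1],[0,0,0,0,0.1,0,-1],[0,0,0,0,0.1,0,-1],[0,0,0,0,0.1,0,-1],[0,0,0,0,0.1,0,-1],[0,0,0,0,0.1,0,-1],[0,0,0,0,0.1,0,-1]]' 110
python3 -c "
from h import *
to(512,157.2,34.5,J[2])"
```

```text
clock: 21.15
eef_pos: [512.4, 157.7, 34.5]
tcp_rot: [-1.569, -0.003, -0.086]
contact_force: [-8.0, -0.3, 23.8]
opening: 0.143
t 21.15 pos [512.4 157.7  34.5] rpy [-1.569 -0.003 -0.086] F [-8.  -0.3 23.8] op 0.143 M [-0.36  1.36  0.  ]
total turn deg [-0.08  0.02  0.17] shift cm [-0.03 -0.   -0.06]
```

```bash
python3 -m crank '[[0,0,0,-0.2,0.1,0,-1],[0,0,0,-0.2,0.1,0,-1],[0,0,0,-0.1,0.1,0,-1],[0,0,0,-0.1,0.1,0,-1],[0,0,0,-0.1,0.1,0,-1],[0,0,0,0,0.15,0,-1],[0,0,0,0,0.15,0,-1],[0,0,0,0,0.2,0,-1],[0,0,0,0,0.2,0,-1],[0,0,0,0,0.2,0,-1]]'
python3 -c "
from h import *
to(512,157.2,34.5,J[2])
f=cams.grab_frame('scene');cv2.imwrite('pics/s18f.png',f)
cv2.imwrite('pics/s18.png',cv2.resize(f[170:255,310:410],None,fx=8,fy=8,interpolation=cv2.INTER_CUBIC)[:600])
st()"
```

```text
clock: 21.98
eef_pos: [512.7, 157.9, 34.5]
tcp_rot: [-1.568, -0.016, -0.084]
contact_force: [-9.4, -2.1, 31.6]
opening: 0.142
t 21.98 pos [512.7 157.9  34.5] rpy [-1.568 -0.016 -0.084] F [-9.4 -2.1 31.6] op 0.142 M [-0.52  2.29 -0.02]
total turn deg [-0.15  0.09  0.9 ] shift cm [-0.06 -0.   -0.08]
t 22.03 pos [512.7 157.9  34.5] rpy [-1.568 -0.016 -0.084] F [-9.6 -1.1 33.1] op 0.139 M [-0.56  2.32 -0.01]
```

View pics/s18.png

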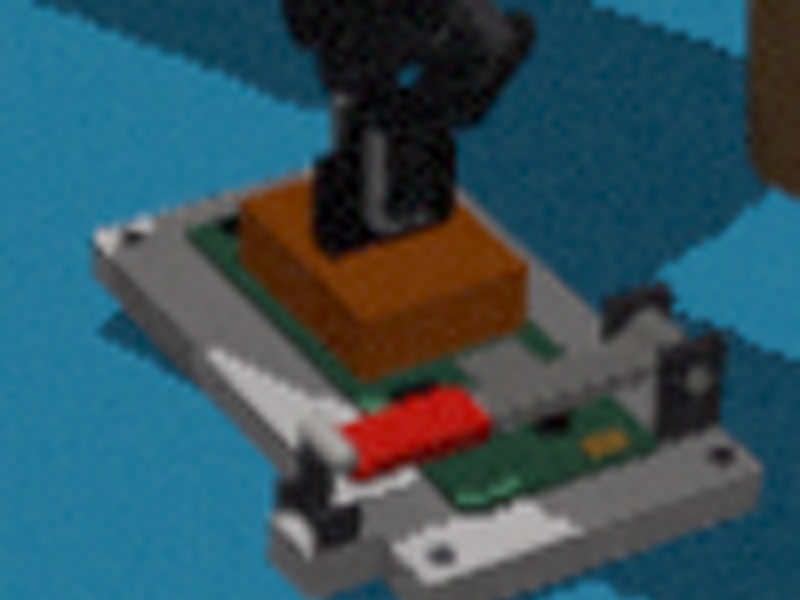

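```bash
python3 -m crank '[[0,0,0.4,-0.1,0,0,-1],[0,0,0.4,-0.1,0,0,-1],[0,0,0.4,-0.1,0,0,-1],[0,0,0.3,-0.1,0.1,0,-1],[0,0,0.3,-0.1,0.1,0,-1],[0,0,0.3,-0.1,0.1,0,-1],[0,0,0.2,-0.1,0.1,0,-1],[0,0,0.2,-0.1,0.15,0,-1],[0,0,0.2,-0.1,0.15,0,-1],[0,0,0.2,-0.1,0.15,0,-1]]'
python3 -c "
from h import *
to(512,157.2,34.5,J[2])"
```

```text
clock: 22.87
eef_pos: [512.2, 158.0, 34.8]
tcp_rot: [-1.566, 0.017, -0.082]
contact_force: [-8.3, -2.0, 30.0]
opening: 0.142
t 22.87 pos [512.2 158.   34.8] rpy [-1.566  0.017 -0.082] F [-8.3 -2.  30. ] op 0.142 M [-0.73  0.97 -0.06]
total turn deg [-0.26  0.21 -0.99] shift cm [-0.01  0.03 -0.08]
```

```bash
python3 -m crank '[[-0.1,0.1,-0.4,0,0.1,0,-1],[-0.1,0.1,-0.4,0,0.1,0,-1],[-0.1,0,-0.3,0,0.1,0,-1],[0,0,-0.1,0,0.1,0,-1],[0,0,0,0,0.15,0,-1],[0,0,0,0,0.15,0,-1],[0,0,0,0,0.15,0,-1],[0,0,0,0,0.15,0,-1],[0,0,0,0,0.15,0,-1],[0,0,0,0,0.15,0,-1]]'
python3 -c "
from h import *
to(512,157.2,34.5,J[2])
f=cams.grab_frame('scene');cv2.imwrite('pics/s19f.png',f)
cv2.imwrite('pics/s19.png',cv2.resize(f[170:255,310:410],None,fx=8,fy=8,interpolation=cv2.INTER_CUBIC)[:600])
st()"
```

```text
clock: 23.7
eef_pos: [512.5, 157.8, 34.5]
tcp_rot: [-1.572, -0.006, -0.086]
contact_force: [-8.4, -2.2, 25.3]
opening: 0.137
t 23.7 pos [512.5 157.8  34.5] rpy [-1.572 -0.006 -0.086] F [-8.4 -2.2 25.3] op 0.137 M [-0.35  1.65  0.03]
total turn deg [0.05 0.02 0.32] shift cm [-0.04 -0.   -0.06]
t 23.75 pos [512.5 157.8  34.5] rpy [-1.572 -0.006 -0.086] F [-8.5 -2.9 24.6] op 0.14 M [-0.32  1.67  0.06]
```

View pics/s19.png

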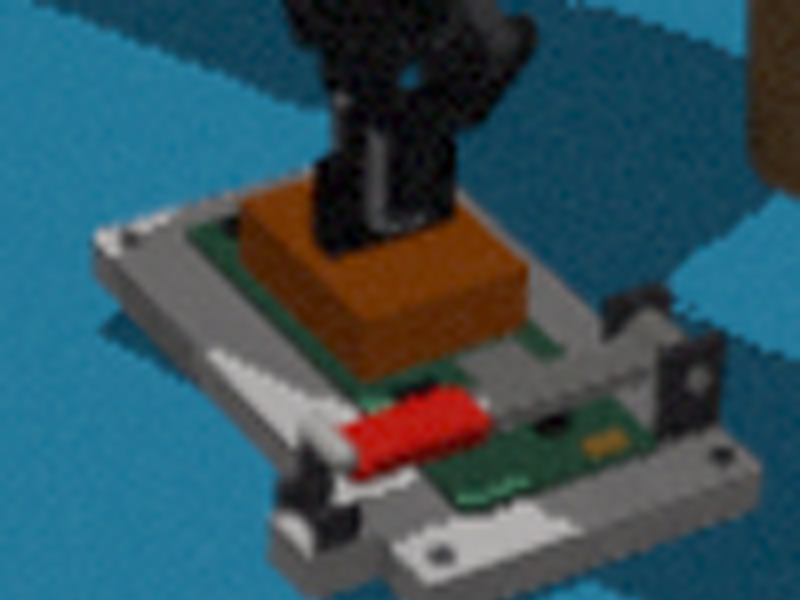

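View pics/s19f.png

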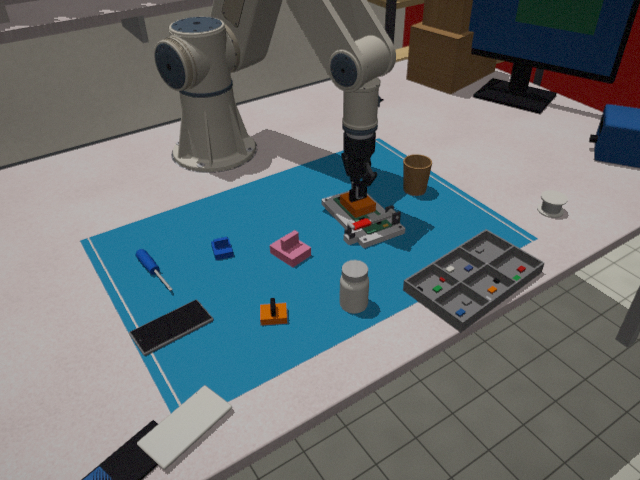

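```bash
python3 -c "
from h import *
for z in (24,32): print(((proj('scene',W(J,[[-61,-30,z],[15,-30,z],[15,30,z],[15,-30,z+24],[15,30,z+24]]))-[310,170])*8).round())"
```

```text
[[234. 261.]
 [357. 383.]
 [521. 328.]
 [359. 320.]
 [524. 265.]]
[[234. 241.]
 [358. 362.]
 [522. 307.]
 [360. 298.]
 [526. 243.]]
```

```bash
python3 -c "
from h import *
st();print(order.sign_off())"
```

```text
t 23.75 pos [512.5 157.8  34.5] rpy [-1.572 -0.006 -0.086] F [-8.5 -2.9 24.6] op 0.14 M [-0.32  1.67  0.06]
the job is handed in; nothing more can be done
None
```

I finished the job and handed it in at 23.8 s, with the arm still gripping the cover and pressing it down.

**Lever:** I pressed it with shut fingers until the resistance peaked at about 11 N and then fell away. After I lifted off, the picture showed it level and held by the catch.

**Cover:** I gripped the larger orange cover at 80 N, raised to 110 N for the press. It went over the pin without any sliding, and I pressed it down until it stopped.

**Last checks:**
- **Height:** The arm's height stayed at 34.5 mm while the push rose from about 24 to 32 N. In the picture, the cover's lower edges match a cover flush at 24 mm, not one resting on the strips at 32 mm.
- **Force and tilt:** The final push was about 25 N, with the tool tilted by less than 0.5°.
- **Bystanders:** In the last full picture the phone, jar, screwdriver and cup look to be where they started, by eye only.

**What disagreed:**
- **Height reading:** The reported TCP height was about 35 mm lower than what the cameras and the lever contact showed. I worked from the cameras and touch instead.
- **Sideways load:** About 8 N of sideways force, along −x and probably from the pin against the hole, stayed on the cover. My attempts to shift it away did not remove it.

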